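# Flag the softest spring mount

## Task

Press down with a fingertip on the black pads of the three spring mounts, one after another from the robot's left to its right, each until it plainly gives and then letting it spring back, to feel which spring is the softest; then push the red tag on that mount fully down and leave the other two tags up. Only press: do not lift, tip or shove the mounts, leave everything else on the bench where it is, and finish with the hand clear.

Things in the scene. Friction and masses are not known exactly. Their poses are not given: they have to be found in the camera images.
- mount_1: One of three look-alike loose spring mounts in a row across the bench: left, middle, right (names are mixed over the places; any may be softest). Dark iron base 130 x 60 x 16 mm, 0.85 kg, with a black pad and a red tag. Origin: centre of the underside; x along the length from tag end to pad end, z up. Pad centre at x = +32 mm, tag centre at x = -34 mm, both tops 60 mm above the bench at rest.
- pad_1_top (a point): Centre of the top face of mount_1's pad, a black rubber-faced disc 42 mm in diameter and 6 mm thick; moves with the pad. Under it a coil spring in a fixed steel sleeve, 36 mm in diameter, reaching 38 mm above the bench.
- pad_1 (a joint): How far mount_1's pad is pressed down, in m: 0 unloaded, 0.012 at its stop (at rest its own weight sinks it less than 1 mm). A plain spring without friction pushes it back up when let go. Of the three springs the softest needs about 2 N for 5 mm, the next about twice that, the stiffest about four times that.
- tag_1_top (a point): Centre of the flat top of mount_1's red tag, a cap 24 mm (along the mount's x) x 28 mm x 5 mm; moves with the tag. Under it a fixed brass guide 22 x 34 mm, reaching 32 mm above the bench.
- tag_1 (a joint): How far mount_1's tag is pushed down, in m: 0 up (all start up), 0.014 fully home. It slides straight down against about 3 N of friction and stays where it is left.
- mount_2: One of three look-alike loose spring mounts in a row across the bench: left, middle, right (names are mixed over the places; any may be softest). Dark iron base 130 x 60 x 16 mm, 0.85 kg, with a black pad and a red tag. Origin: centre of the underside; x along the length from tag end to pad end, z up. Pad centre at x = +32 mm, tag centre at x = -34 mm, both tops 60 mm above the bench at rest.
- pad_2_top (a point): Centre of the top face of mount_2's pad, a black rubber-faced disc 42 mm in diameter and 6 mm thick; moves with the pad. Under it a coil spring in a fixed steel sleeve, 36 mm in diameter, reaching 38 mm above the bench.
- pad_2 (a joint): How far mount_2's pad is pressed down, in m: 0 unloaded, 0.012 at its stop (at rest its own weight sinks it less than 1 mm). A plain spring without friction pushes it back up when let go. Of the three springs the softest needs about 2 N for 5 mm, the next about twice that, the stiffest about four times that.
- tag_2_top (a point): Centre of the flat top of mount_2's red tag, a cap 24 mm (along the mount's x) x 28 mm x 5 mm; moves with the tag. Under it a fixed brass guide 22 x 34 mm, reaching 32 mm above the bench.
- tag_2 (a joint): How far mount_2's tag is pushed down, in m: 0 up (all start up), 0.014 fully home. It slides straight down against about 3 N of friction and stays where it is left.
- mount_3: One of three look-alike loose spring mounts in a row across the bench: left, middle, right (names are mixed over the places; any may be softest). Dark iron base 130 x 60 x 16 mm, 0.85 kg, with a black pad and a red tag. Origin: centre of the underside; x along the length from tag end to pad end, z up. Pad centre at x = +32 mm, tag centre at x = -34 mm, both tops 60 mm above the bench at rest.
- pad_3_top (a point): Centre of the top face of mount_3's pad, a black rubber-faced disc 42 mm in diameter and 6 mm thick; moves with the pad. Under it a coil spring in a fixed steel sleeve, 36 mm in diameter, reaching 38 mm above the bench.
- pad_3 (a joint): How far mount_3's pad is pressed down, in m: 0 unloaded, 0.012 at its stop (at rest its own weight sinks it less than 1 mm). A plain spring without friction pushes it back up when let go. Of the three springs the softest needs about 2 N for 5 mm, the next about twice that, the stiffest about four times that.
- tag_3_top (a point): Centre of the flat top of mount_3's red tag, a cap 24 mm (along the mount's x) x 28 mm x 5 mm; moves with the tag. Under it a fixed brass guide 22 x 34 mm, reaching 32 mm above the bench.
- tag_3 (a joint): How far mount_3's tag is pushed down, in m: 0 up (all start up), 0.014 fully home. It slides straight down against about 3 N of friction and stays where it is left.
- star_wheel: Pierced brass star wheel lying flat, 70 mm across, 5 mm thick, hub 16 mm high. Bystander. Origin: centre of its underside.
- pawl: Steel ratchet pawl lying flat, about 75 x 22 x 10 mm. Bystander. Origin: underside, near its middle.
- comb_block: Rosewood block 35 x 80 x 28 mm with a steel comb on top (32 mm in all). Bystander. Origin: centre of its underside.
- anvil: Small cast-iron anvil, about 50 x 105 mm, 52 mm high. Bystander. Origin: centre of its underside.
- screwdriver: Screwdriver lying along its x, 160 mm long. Bystander. Origin: underside, near its middle.
- screw_jar: Amber glass jar with brass cap, 44 mm in diameter, 55 mm high. Bystander. Origin: centre of its underside.
- pin_barrel: Pinned brass music box barrel standing on end, 34 mm in diameter, 70 mm high. Bystander. Origin: centre of its underside.

How it is judged (in metres and radians):
On the way, in this order (a step that is already met when the one before it is completed fails the run):
1. the left mount's pad is pressed down at least 1.5 mm (((world y of mount_1 above 0.1 m and value of joint pad_1 above 0.0015 m) or (world y of mount_2 above 0.1 m and value of joint pad_2 above 0.0015 m) or (world y of mount_3 above 0.1 m and value of joint pad_3 above 0.0015 m))), for 0.1 s.
2. the middle mount's pad is pressed down at least 1.5 mm (((world y of mount_1 between -0.1 and 0.1 m and value of joint pad_1 above 0.0015 m) or (world y of mount_2 between -0.1 and 0.1 m and value of joint pad_2 above 0.0015 m) or (world y of mount_3 between -0.1 and 0.1 m and value of joint pad_3 above 0.0015 m))), for 0.1 s.
3. the right mount's pad is pressed down at least 1.5 mm (((world y of mount_1 below -0.1 m and value of joint pad_1 above 0.0015 m) or (world y of mount_2 below -0.1 m and value of joint pad_2 above 0.0015 m) or (world y of mount_3 below -0.1 m and value of joint pad_3 above 0.0015 m))), for 0.1 s.
4. the softest mount's tag is pushed down at least 11 mm of its 14 mm (((value of joint tag_1 above 0.011 m and value of joint pad_1 between 0.0005 and 0.0015 m) or (value of joint tag_2 above 0.011 m and value of joint pad_2 between 0.0005 and 0.0015 m) or (value of joint tag_3 above 0.011 m and value of joint pad_3 between 0.0005 and 0.0015 m))), for 0.2 s.
At the end, for the whole second after the job is handed in: The softest mount's tag is down at least 11 mm of 14, the other two tags less than 4 mm down, all pads back up within 1.5 mm, the mounts upright and at rest within 20 mm of where they began, and no bystander moved more than 20 mm (((value of joint tag_1 above 0.011 m and value of joint pad_1 between 0.0005 and 0.0015 m) or (value of joint tag_2 above 0.011 m and value of joint pad_2 between 0.0005 and 0.0015 m) or (value of joint tag_3 above 0.011 m and value of joint pad_3 between 0.0005 and 0.0015 m)) and (value of joint tag_1 below 0.004 m or value of joint pad_1 above 0.0005 m) and (value of joint tag_2 below 0.004 m or value of joint pad_2 above 0.0005 m) and (value of joint tag_3 below 0.004 m or value of joint pad_3 above 0.0005 m) and value of joint each of pad_1, pad_2, pad_3 below 0.0015 m and distance of each of mount_1, mount_2, mount_3, star_wheel, pawl, comb_block, anvil, screwdriver, screw_jar, pin_barrel from where it was at the start of the episode below 0.02 m and angle between each of mount_1, mount_2, mount_3's own z axis and vertical below 0.1 rad and linear speed of each of mount_1, mount_2, mount_3 below 0.02 m/s); the robot touches nothing.
It fails at once if a mount is lifted 8 mm, tipped or shoved more than 20 mm (height (world z) of any of mount_1, mount_2, mount_3 above 0.008 m or distance of any of mount_1, mount_2, mount_3 from where it was at the start of the episode above 0.02 m or angle between any of mount_1, mount_2, mount_3's own z axis and vertical above 0.15 rad).
It fails at once if a bystander is moved or lifted more than 20 mm (distance of any of star_wheel, pawl, comb_block, anvil, screwdriver, screw_jar, pin_barrel from where it was at the start of the episode above 0.02 m).
It also fails if it takes over 54 s, if anything falls off the work surface, if the arm or the gripper's body presses on something with over 40 N, if the wrist force passes 120 N, or if a joint passes its speed limit or range.

## Robot

A 7-joint arm with a two-finger parallel gripper is mounted at the origin on the work surface. World frame = base frame: x ahead of the robot, y to its left, z up, the work surface at z = 0. Lengths are in mm, angles in rad, forces in N, time in s.
With the tool pointing down it reaches from about 425 to 975 mm from the base axis. Payload 16.7 kg.
Tool frame: the origin (TCP) lies between the finger pads; the fingertips stand ahead of it and the grasp point (between the pads) is the TCP (arm.tips_ahead is the z of the fingertips in the tool frame, in mm); z points along the fingers, y is the line along which they close (so a half turn about z gives the same grasp; the last joint's range is limited). The gripper opens to 85 mm and grips with 20 to 120 N. Pads are 22 mm wide; open, the fingers measure 114 mm over their backs; the gripper's body (76 mm by 85 mm) begins 54 mm behind the grasp point. The pads swing forward as they close: fully open they stand 13 mm farther back than shut.
Start: joints at [1.006, 0.426, 0.074, 1.606, -0.034, 1.111, -0.067], TCP at [271.995, -617.732, 211.302] pointing down, gripper open.
Joint ranges: [-2.85, 2.85], [-0.5, 2.14], [-1.23, 1.37], [0.21, 2.46], [-1.02, 4.16], [0.16, 2.05], [-2.73, 2.73]. Speed limits (rad/s): [1.89, 1.89, 2.39, 2.39, 3.01, 3.01, 3.01].

## Interface

Orientations are given as a unit quaternion [x, y, z, w].
In Python, from station import arm, eyes gives the robot as it stands.
- The arm moves only by the shell command python3 -m crank 'ROWS' [FORCE]. ROWS is text: rows parted by semicolons, each of 7 numbers parted by spaces: the shift along the tool's x, y, z in mm, then the turn, a rotation vector about the tool's x, y, z in rad, then the opening, from 0 (shut) to 1 (fully open). A call has 1 to 8 rows; each row is the pose to reach, as a shift and turn from the pose commanded when the call began, along the tool's axes at that moment; what a row does not reach only later rows make up. A row lasts 1/12 s, in which the tool goes at most 41.7 mm and 7.16 degrees, less where a joint would pass 70% of its speed; a pose out of reach is approached as far as the arm can. A call with a gripper value outside its range is refused whole. The fingers move at their own pace and stop on an object; FORCE is the grip in N (left out, the last holds). Time passes only in rows, so rows that repeat a pose let the fingers close. It gives the time, the measured TCP pose, the force, the opening and the grip force at its end, in the units of the state.
- arm.observe(): the state, without advancing time (a new reading comes with each control period).
- eyes.capture(name): name is "scene" or "top" or "wrist"; returns a dict with "color" (400x640x3 uint8, red, green, blue), "range_z" (400x640 float32, mm along the optical axis (not along the pixel's ray), 0 where there is no reading), "camera_matrix" (3x3 intrinsics, pixels), "rvec" (rotation vector, rad) and "tvec" (3), from world to camera coordinates, as OpenCV has them. Camera axes: x right, y down, z forward; pixel columns grow to the right and rows downward; lengths in mm; the calibration is good to about 2 mm. A picture is of the moment at which its call begins.
- arm.sign_off(): hands the job in; it is judged then, once.
The state is a dict: "time": time; "joint_pos": joint angles; "joint_vel": joint speeds; "tau": joint torques, N m; "position": TCP position; "tcp_rot": TCP orientation; "force": force on the tool from outside, world axes, zero at the start; "wrist_torque": the same for the moment, N m; "width": finger opening in mm; "gripper_force": force on a finger pad.
Only numpy, scipy, OpenCV 4.12 (cv2) and the standard library are available. Lean on these libraries where they do the work, as an engineer would, in place of code of your own. Each camera call takes 0.05 s, during which the arm holds its last target. There are 200 camera calls.

## Working session

There is one attempt and no reset: what is moved stays moved. The work goes in short steps, Python scripts to look and compute and a shell command to move; the robot and the scene stay as the last step left them, time stands still between calls to the robot, and variables do not carry over. Pictures are saved under pics/ and viewed, at most 10 in all, crops included, and the job is handed in when it is done.

```bash
mkdir -p pics; cat > h.py <<'E'
from station import arm, eyes
import numpy as np, cv2
from scipy.spatial.transform import Rotation as R
def world(c,u,v,z=None):
    K=c["camera_matrix"];M=cv2.Rodrigues(np.array(c["rvec"],float))[0];t=np.array(c["tvec"],float).ravel()
    d=np.linalg.inv(K)@np.array([u,v,1.]);o=-M.T@t;w=M.T@d
    if z is None: return o+w*c["range_z"][int(round(v)),int(round(u))]
    return o+w*(z-o[2])/w[2]
E
python3 - <<'E'
from h import *
c=eyes.capture("top")
cv2.imwrite("pics/top.png",c["color"][:,:,::-1])
s=arm.observe();print(s["time"],s["position"],s["tcp_rot"],R.from_quat(s["tcp_rot"]).as_matrix().round(3),s["force"],s["width"],arm.tips_ahead)
import pickle;pickle.dump(c,open("top.pkl","wb"))
E
```

```text
0.05 [ 271.80735298 -617.38994167  210.64681821] [ 9.78577005e-01  2.05880212e-01 -1.81573130e-04 -5.92311880e-04] [[ 0.915  0.403 -0.001]
 [ 0.403 -0.915  0.001]
 [-0.    -0.001 -1.   ]] [ 0.01090868  0.05564542 -0.07112688] 85.47308156753564 19.0
```

View pics/top.png

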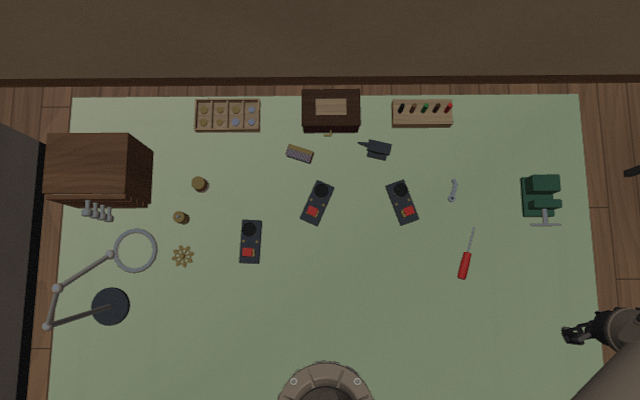

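The top view shows the mounts at about (250,242), (317,203) and (402,202), with pads at the upper ends. The bystanders are well away from all three.

```bash
python3 - <<'E'
from h import *
import pickle;c=pickle.load(open("top.pkl","rb"))
cv2.imwrite("pics/crop.png",cv2.resize(c["color"][170:270,230:430,::-1],None,fx=4,fy=4,interpolation=cv2.INTER_CUBIC))
E
```

```text
(no output)
```

View pics/crop.png

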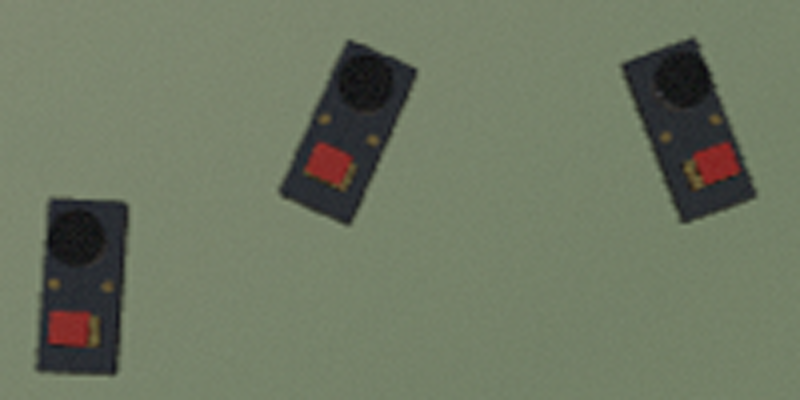

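The crop shows pads at (76,237), (365,82) and (682,80), and tags at (69,328), (330,164) and (716,163).

```bash
python3 - <<'E'
from h import *
import pickle;c=pickle.load(open("top.pkl","rb"))
for n,p,t in [("L",(76,237),(69,328)),("M",(365,82),(330,164)),("R",(682,80),(716,163))]:
    f=lambda q:((q[0]+.5)/4-.5+230,(q[1]+.5)/4-.5+170)
    P=world(c,*f(p),60);T=world(c,*f(t),60);d=P-T
    print(n,P.round(1),world(c,*f(p))[2].round(1),T.round(1),world(c,*f(t))[2].round(1),np.linalg.norm(d).round(1),"radius",np.hypot(P[0],P[1]).round(),np.hypot(T[0],T[1]).round(),"yaw",np.arctan2(d[1],d[0]).round(3), "ctr",(T+d*34/66).round(1))
for n,u,v,z in [("barrel",199,184,70),("jar?",180,217,55),("star",182,257,10),("comb",300,154,32),("anvil",376,149,52),("pawl",453,190,10),("sd",466,253,20)]: print(n,world(c,u,v,z).round())
E
python3 -m crank '0 0 0 0 0 0 0;0 0 0 0 0 0 0'
```

```text
L [520.3 220.3  60. ] 62.0 [454.7 224.   60. ] 63.1 65.7 radius 565.0 507.0 yaw -0.057 ctr [488.5 222.1  60. ]
M [633.2  10.6  60. ] 53.5 [572.7  36.3  60. ] 58.5 65.7 radius 633.0 574.0 yaw -0.402 ctr [603.9  23.1  60. ]
R [ 633.5 -221.    60. ] 57.5 [ 572.2 -243.7   60. ] 58.2 65.4 radius 671.0 622.0 yaw 0.355 ctr [ 603.8 -232.    60. ]
barrel [651. 366.  70.]
jar? [556. 423.  55.]
star [442. 425.  10.]
comb [750.  73.  32.]
anvil [ 758. -154.   52.]
pawl [ 641. -389.   10.]
sd [ 450. -415.   20.]
time: 0.22
position: [271.9, -617.5, 210.9]
tcp_rot: [0.979, 0.206, -0.0, -0.0]
force: [-0.2, 0.3, -1.0]
width: 64.1
gripper_force: 0.0
```

Measured tag-to-pad spacings are about 65.6 mm against 66 nominal, so the positions hold. Now I'll move toward the left mount.

```bash
python3 -m crank '32 -26 0 0 0 0 0;64 -52 0 0 0 0 0;96 -78 0 0 0 0 0;128 -104 0 0 0 0 0;160 -130 0 0 0 0 0;192 -156 0 0 0 0 0;224 -182 0 0 0 0 0;256 -208 0 0 0 0 0'
python3 -m crank '32 -26 5 0 0 0 0;64 -52 10 0 0 0 0;96 -78 20 0 0 0 0;128 -104 30 0 0 0 0;159 -120 40 0 0 0 0;174 -154 50 0 0 0 0;189 -188 60 0 0 0 0;204 -222 70 0 0 0 0'; python3 -c "
from h import *
s=arm.observe();print(s['joint_pos'].round(2) if hasattr(s['joint_pos'],'round') else s['joint_pos']);M=R.from_quat(s['tcp_rot']).as_matrix();print((M.T@(np.array([520.3,220.3,105])-s['position'])).round(1))"
```

```text
time: 0.88
position: [422.9, -322.3, 211.5]
tcp_rot: [0.979, 0.206, 0.0, 0.0]
force: [1.4, -0.9, 0.2]
width: -0.3
gripper_force: 0.0
time: 1.55
position: [519.5, -37.1, 140.8]
tcp_rot: [0.979, 0.206, -0.0, -0.0]
force: [1.8, 1.0, 0.5]
width: -0.2
gripper_force: 0.0
[ 0.18  0.27 -0.27  2.01  0.09  0.88 -1.29]
[ 104.4 -235.3   35.8]
```

```bash
python3 -m crank '14 -34 0 0 0 0 0;29 -67 5 0 0 0 0;44 -101 10 0 0 0 0;59 -134 15 0 0 0 0;74 -168 20 0 0 0 0;90 -202 25 0 0 0 0;104 -235 30 0 0 0 0;104 -235 36 0 0 0 0'
python3 -m crank '0 0 0 0 0 0 0;0 0 0 0 0 0 0;0 0 0 0 0 0 0'; python3 -c "
from h import *
c=eyes.capture('wrist');cv2.imwrite('pics/w1.png',c['color'][:,:,::-1])
s=arm.observe();print(s['joint_pos']);M=R.from_quat(s['tcp_rot']).as_matrix();print(s['position'],s['force'],(M.T@(np.array([520.3,220.3,79])-s['position'])).round(1))"
```

```text
time: 2.22
position: [519.2, 226.3, 105.6]
tcp_rot: [0.978, 0.209, 0.001, -0.002]
force: [-0.2, 1.1, 0.9]
width: 0.2
gripper_force: 0.0
time: 2.47
position: [520.5, 217.0, 105.5]
tcp_rot: [0.979, 0.205, -0.0, 0.0]
force: [-0.5, -0.0, 0.1]
width: -0.1
gripper_force: 0.0
[-0.21986016  0.38951999 -0.35513073  1.93546199  0.17783821  0.84650277
 -1.82661987]
[520.62103177 216.94607883 105.67050632] [ 0.57175603 -0.18378831 -0.2671294 ] [ 1.  -3.2 26.7]
```

View pics/w1.png

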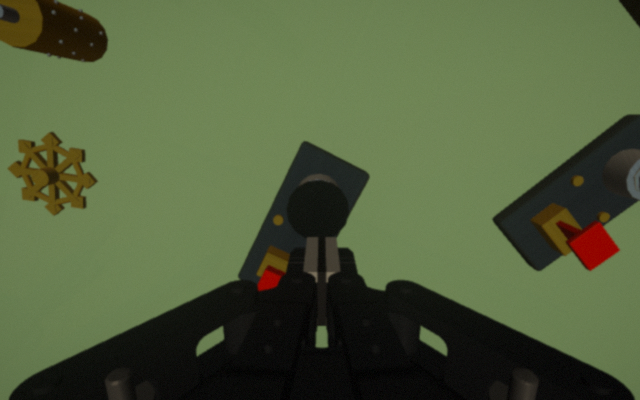

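The wrist view has the shut fingertips at about (322,245), with the left pad at (318,208) just below and ahead of them. I'll check that against its world position.

```bash
cat > rd.py <<'E'
from h import *
import sys
F=[];Z=[]
for i in range(4):
    c=eyes.capture("wrist");s=arm.observe();F.append(s["force"]);Z.append(s["position"])
print("t",s["time"],"F",np.mean(F,0).round(2),np.std(F,0).round(2),"tip",(np.mean(Z,0)-[0,0,19]).round(2))
if len(sys.argv)>1:
    M=R.from_quat(s['tcp_rot']).as_matrix();print("tool shift",(M.T@(np.array(eval(sys.argv[1]))-np.mean(Z,0))).round(1))
E
python3 - <<'E'
from h import *
c=eyes.capture("wrist")
print(world(c,318,208,60),world(c,318,208))
E
python3 rd.py '[520.3,220.3,79]'
```

```text
[524.39005387 219.73981985  60.        ] [524.21183856 219.66814998  59.3511084 ]
t 2.7667 F [-0.05  0.06 -0.28] [0.5  0.33 0.8 ] tip [520.57 217.38  86.7 ]
tool shift [ 0.9 -2.8 26.7]
```

The wrist and top views agree to about 4 mm. Pressing the left pad.

```bash
python3 -m crank '2 -2 8 0 0 0 0;2 -2 16 0 0 0 0;2 -2 22 0 0 0 0;2 -2 25 0 0 0 0;2 -2 25 0 0 0 0;2 -2 25 0 0 0 0'; python3 rd.py
python3 -m crank '0 0 2 0 0 0 0;0 0 4 0 0 0 0;0 0 6 0 0 0 0;0 0 7 0 0 0 0;0 0 7 0 0 0 0;0 0 7 0 0 0 0'; python3 rd.py
```

```text
time: 3.27
position: [521.0, 220.8, 80.0]
tcp_rot: [0.979, 0.206, -0.0, 0.0]
force: [0.1, 0.0, -0.5]
width: 0.2
gripper_force: 0.0
t 3.4667 F [-0.05  0.1   0.39] [0.19 0.56 0.23] tip [521.34 220.88  61.51]
time: 3.97
position: [521.2, 220.8, 73.2]
tcp_rot: [0.979, 0.206, -0.0, -0.0]
force: [-0.2, 0.5, 0.1]
width: 0.2
gripper_force: 0.0
t 4.1667 F [-0.11  0.19  0.07] [0.57 0.32 0.58] tip [521.28 220.84  54.4 ]
```

No contact is felt yet at a nominal tip height of 54 mm. I'll look before going on.

```bash
python3 -c "
from h import *
c=eyes.capture('wrist');cv2.imwrite('pics/w2.png',cv2.resize(c['color'][150:300,220:420,::-1],None,fx=3,fy=3))
print(world(c,318,215,60), arm.tips_ahead, arm.observe()['width'])"
```

```text
[530.15202796 225.5426516   60.        ] 19.0 -0.15774433593910064
```

View pics/w2.png

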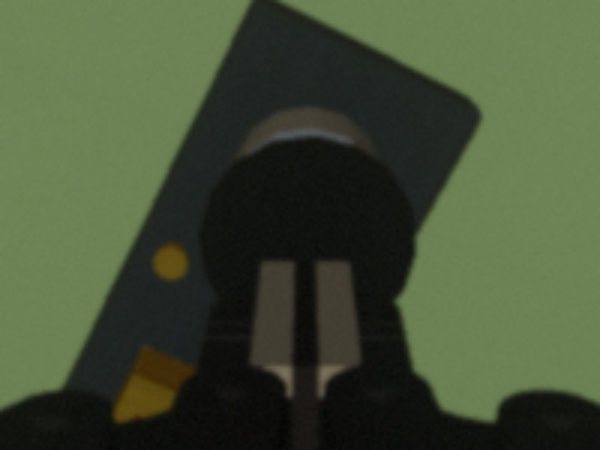

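The crop shows the disc centred near crop (308,235) and the tips' front edge at crop (305,260), so the fingers sit toward one side of the disc. Computing both positions.

```bash
python3 - <<'E'
from h import *
c=eyes.capture("wrist")
f=lambda x,y:((x+.5)/3-.5+220,(y+.5)/3-.5+150)
P=f(308,236)
for q in [(308,200),(308,160),(260,200),(360,200)]: print("disc range pt",world(c,*f(*q)).round(1))
l,r,t=f(201,236),f(415,236),f(308,136)
for z in (60,55): print("disc l,r,top",[world(c,*k,z)[:2].round(1) for k in (l,r,t)])
a=f(258,261);b=f(352,261)
print("tip edge",[world(c,*k,54.4).round(1) for k in (a,b)],[world(c,*f(*k)).round(1) for k in ((278,266),(334,266),(278,290))])
s=arm.observe();M=R.from_quat(s['tcp_rot']).as_matrix();print("toolx",M[:,0].round(2),s["position"])
E
```

```text
disc range pt [529.8 222.7  58. ]
disc range pt [537.7 226.2  60.8]
disc range pt [526.9 231.3  60.4]
disc range pt [534.4 214.1  60.3]
disc l,r,top [array([515.7, 238.7]), array([532. , 201.5]), array([541.8, 228. ])]
disc l,r,top [array([513.8, 238.4]), array([530.6, 200.2]), array([540.6, 227.5])]
tip edge [array([513.2, 226.1,  54.4]), array([520.7, 209.2,  54.4])] [array([530.8, 228.2,  99.5]), array([534.1, 220.5,  99.1]), array([530.7, 227.9, 107.8])]
toolx [0.92 0.4  0.  ] [521.27684819 220.82151033  73.39142616]
```

```bash
python3 - <<'E'
from h import *
c=eyes.capture("wrist")
for u in (300,311,321,331,340):
    print(u,[tuple(world(c,u,v)[[0,2]].round(0).astype(int)) for v in range(190,262,4)])
K=c["camera_matrix"]; s=arm.observe();M=R.from_quat(s['tcp_rot']).as_matrix()
for p in ([0,0,19],[11,0,19],[-11,0,19],[0,0,0],[11,0,0]):
    w=s['position']+M@np.array(p,float)
    print(p,cv2.projectPoints(w[None],np.array(c["rvec"],float),np.array(c["tvec"],float),K,None)[0].ravel().round(1))
E
```

```text
300 [(np.int64(529), np.int64(17)), (np.int64(526), np.int64(17)), (np.int64(524), np.int64(17)), (np.int64(532), np.int64(56)), (np.int64(531), np.int64(60)), (np.int64(529), np.int64(60)), (np.int64(526), np.int64(59)), (np.int64(525), np.int64(61)), (np.int64(522), np.int64(60)), (np.int64(520), np.int64(60)), (np.int64(518), np.int64(60)), (np.int64(516), np.int64(61)), (np.int64(513), np.int64(60)), (np.int64(510), np.int64(59)), (np.int64(509), np.int64(61)), (np.int64(525), np.int64(103)), (np.int64(525), np.int64(108)), (np.int64(525), np.int64(112))]
311 [(np.int64(534), np.int64(24)), (np.int64(534), np.int64(36)), (np.int64(538), np.int64(61)), (np.int64(535), np.int64(59)), (np.int64(533), np.int64(60)), (np.int64(531), np.int64(60)), (np.int64(529), np.int64(61)), (np.int64(527), np.int64(60)), (np.int64(525), np.int64(60)), (np.int64(522), np.int64(60)), (np.int64(520), np.int64(60)), (np.int64(518), np.int64(60)), (np.int64(530), np.int64(98)), (np.int64(531), np.int64(105)), (np.int64(531), np.int64(109)), (np.int64(531), np.int64(112)), (np.int64(531), np.int64(116))
[... 1163 characters left out ...]
(118))]
340 [(np.int64(540), np.int64(17)), (np.int64(539), np.int64(23)), (np.int64(539), np.int64(36)), (np.int64(542), np.int64(59)), (np.int64(540), np.int64(60)), (np.int64(538), np.int64(60)), (np.int64(536), np.int64(60)), (np.int64(534), np.int64(61)), (np.int64(531), np.int64(59)), (np.int64(529), np.int64(59)), (np.int64(527), np.int64(59)), (np.int64(525), np.int64(60)), (np.int64(522), np.int64(59)), (np.int64(520), np.int64(60)), (np.int64(518), np.int64(61)), (np.int64(532), np.int64(104)), (np.int64(532), np.int64(107)), (np.int64(532), np.int64(111))]
[0, 0, 19] [319.4 228.4]
[11, 0, 19] [319.4 210.5]
[-11, 0, 19] [319.4 245.8]
[0, 0, 0] [319.2 240.7]
[11, 0, 0] [319.2 221. ]
```

By wrist-camera depth, the visible finger end is at z≈98, while the nominal tip is at 54. The pad is still at 60, so it isn't pressed. I'll check from the side with the scene camera.

```bash
python3 - <<'E'
from h import *
c=eyes.capture("scene");s=arm.observe();M=R.from_quat(s['tcp_rot']).as_matrix()
pr=lambda w:cv2.projectPoints(np.array(w,float)[None],np.array(c["rvec"],float),np.array(c["tvec"],float),c["camera_matrix"],None)[0].ravel()
for n,w in (("tcp",s['position']),("tip",s['position']+M@[0,0,19]),("pad",[521.5,220,60.])): print(n,pr(w).round(1), ((pr(w)-o)*8).round() if n!="tcp" else (o:=(pr(w)-[45,35]).round()))
x,y=o.astype(int);cv2.imwrite("pics/s1.png",cv2.resize(c["color"][y:y+70,x:x+90,::-1],None,fx=8,fy=8,interpolation=cv2.INTER_CUBIC))
print("tcp in crop",(pr(s['position'])-o)*8)
E
```

```text
tcp [328.3 144.6] [283. 110.]
tip [328.3 150.1] [363. 321.]
pad [328.3 148.6] [362. 309.]
tcp in crop [362.52557015 276.87241823]
```

View pics/s1.png

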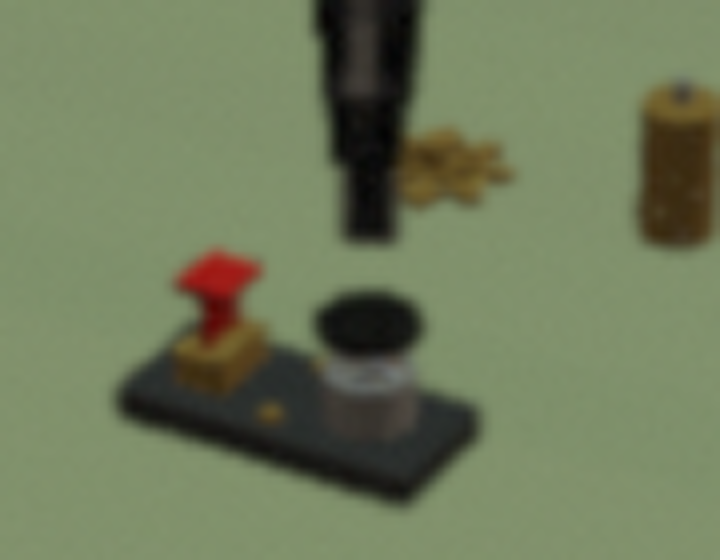

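The side view shows the tip at crop (368,240), centred above the pad at (369,322). The gap is about 35 mm, so the real tip is about 22 mm behind the reported TCP and contact should come near TCP z≈38. I'll descend carefully by force.

```bash
python3 -m crank '0 0 10 0 0 0 0;0 0 20 0 0 0 0;0 0 26 0 0 0 0;0 0 29 0 0 0 0;0 0 29 0 0 0 0;0 0 29 0 0 0 0' | sed -n 4p; python3 rd.py
for i in 1; do :; done; python3 -m crank '0 0 1 0 0 0 0;0 0 2 0 0 0 0;0 0 3 0 0 0 0;0 0 3 0 0 0 0' | sed -n 4p; python3 rd.py
python3 -m crank '0 0 1 0 0 0 0;0 0 2 0 0 0 0;0 0 3 0 0 0 0;0 0 3 0 0 0 0'| sed -n 4p; python3 rd.py
```

```text
force: [0.5, -1.2, 0.3]
t 5.0667 F [ 0.35 -0.79 -0.06] [0.5  0.29 0.81] tip [521.41 220.92  25.57]
force: [1.3, -0.0, 0.5]
t 5.6 F [ 0.17  0.11 -0.04] [0.4  0.43 0.63] tip [521.23 220.8   22.31]
force: [0.9, 0.0, 1.9]
t 6.1333 F [ 0.1  -0.34  2.41] [0.48 0.49 0.48] tip [521.33 220.85  19.41]
```

Contact. Now I'll measure the slope.

```bash
sed -i 's/range(4)/range(6)/' rd.py; python3 rd.py; python3 -m crank '0 0 1 0 0 0 0;0 0 2 0 0 0 0;0 0 2 0 0 0 0' | sed -n 4p; python3 rd.py
python3 -m crank '0 0 1 0 0 0 0;0 0 2 0 0 0 0;0 0 2 0 0 0 0' | sed -n 4p; python3 rd.py
```

```text
t 6.4333 F [ 0.44 -0.08  2.28] [0.55 0.28 0.34] tip [521.33 220.84  19.42]
force: [0.3, -0.4, 5.4]
t 6.9833 F [-0.08 -0.19  5.73] [0.41 0.5  0.42] tip [521.32 220.84  17.41]
force: [-0.3, -0.1, 8.9]
t 7.5333 F [-1.2  -0.48  8.18] [0.25 0.44 0.62] tip [521.34 220.85  15.54]
```

The slope is about 1.6 N/mm, so the left spring is the stiffest. On to the middle mount.

```bash
python3 -m crank '0 0 -20 0 0 0 0;0 0 -40 0 0 0 0;3 34 -45 0 0 0 0;5 68 -45 0 0 0 0;8 102 -45 0 0 0 0;10 136 -45 0 0 0 0;13 170 -45 0 0 0 0;16 204 -45 0 0 0 0' | head -2
python3 -m crank '2 32 0 0 0 0 0;2 32 5 0 0 0 0;2 32 5 0 0 0 0;2 32 5 0 0 0 0'|head -2; python3 rd.py '[633.2,10.6,45]'
python3 - <<'E'
from h import *
c=eyes.capture("wrist")
cv2.imwrite("pics/w3.png",cv2.resize(c["color"][150:300,220:420,::-1],None,fx=3,fy=3))
E
```

```text
time: 8.2
position: [618.3, 38.8, 79.1]
time: 8.53
position: [632.1, 12.6, 73.7]
t 8.8333 F [-0.09 -0.01  0.06] [0.58 0.22 0.36] tip [632.45  13.3   55.44]
tool shift [-0.4  2.8 29.4]
```

View pics/w3.png

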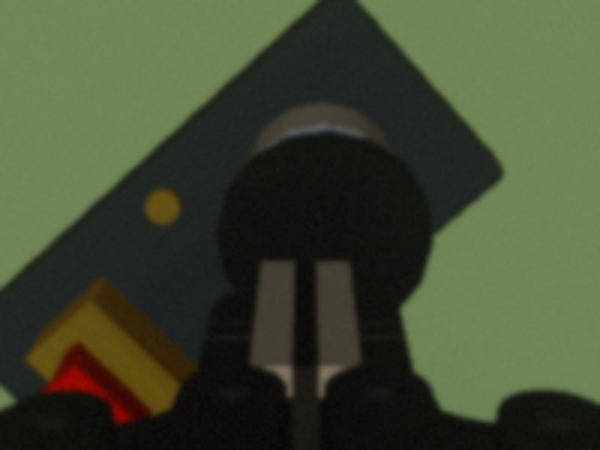

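The middle pad's disc is centred at crop (325,233), about 3 mm to the +y side of the fingers, as computed. Pressing.

```bash
python3 -m crank '0 3 10 0 0 0 0;0 3 20 0 0 0 0;0 3 28 0 0 0 0;0 3 32 0 0 0 0;0 3 32 0 0 0 0;0 3 32 0 0 0 0' | sed -n 4p; python3 rd.py
python3 -m crank '0 0 2 0 0 0 0;0 0 4 0 0 0 0;0 0 4.5 0 0 0 0;0 0 4.5 0 0 0 0' | sed -n 4p; python3 rd.py
python3 -m crank '0 0 1 0 0 0 0;0 0 3 0 0 0 0;0 0 3 0 0 0 0;0 0 3 0 0 0 0'| sed -n 4p; python3 rd.py
```

```text
force: [-0.5, 0.2, 0.4]
t 9.6833 F [-0.16  0.04  0.21] [0.41 0.3  0.64] tip [634.23   9.37  23.62]
force: [0.6, 0.2, 1.9]
t 10.3167 F [ 0.38 -0.15  1.42] [0.41 0.31 0.48] tip [634.12   9.31  18.91]
force: [0.2, 0.1, 2.9]
t 10.95 F [ 0.64 -0.31  3.89] [0.19 0.28 0.57] tip [634.1    9.31  15.92]
```

The slope is about 0.8 N/mm, so the middle spring is the medium one. The right should be softest, and I'll confirm it.

```bash
python3 -m crank '0 0 -20 0 0 0 0;0 0 -40 0 0 0 0;-15 35 -42 0 0 0 0;-31 70 -42 0 0 0 0;-46 105 -42 0 0 0 0;-62 140 -42 0 0 0 0;-78 175 -42 0 0 0 0;-93 210 -42 0 0 0 0' | head -2
python3 -m crank '0 0 0 0 0 0 0;0 0 5 0 0 0 0;0 0 5 0 0 0 0;0 0 5 0 0 0 0'|head -2; python3 rd.py '[633.5,-221,45]'
python3 - <<'E'
from h import *
c=eyes.capture("wrist")
cv2.imwrite("pics/w4.png",cv2.resize(c["color"][150:300,220:420,::-1],None,fx=3,fy=3))
E
```

```text
time: 11.62
position: [632.7, -222.2, 76.6]
time: 11.95
position: [633.3, -218.5, 71.2]
t 12.25 F [-0.02  0.21 -0.03] [0.47 0.47 0.23] tip [ 633.73 -219.06   52.83]
tool shift [-1.   1.7 26.8]
```

View pics/w4.png

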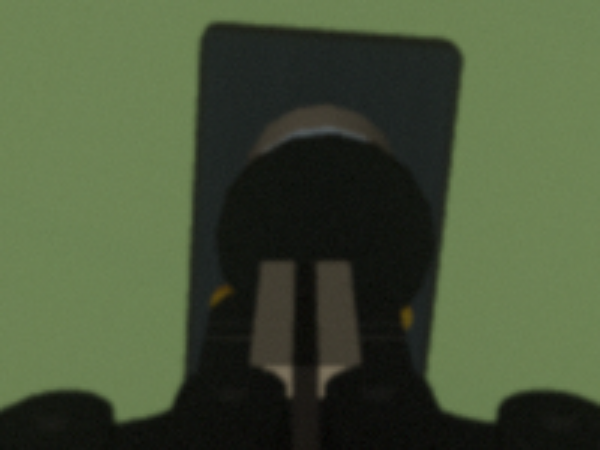

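The right pad's disc is centred at crop (325,233), again about 3 mm to +y. Pressing.

```bash
python3 -m crank '0 3 10 0 0 0 0;0 3 20 0 0 0 0;0 3 26 0 0 0 0;0 3 30 0 0 0 0;0 3 30 0 0 0 0;0 3 30 0 0 0 0' | sed -n 4p; python3 rd.py
python3 -m crank '0 0 2 0 0 0 0;0 0 4 0 0 0 0;0 0 4.5 0 0 0 0;0 0 4.5 0 0 0 0' | sed -n 4p; python3 rd.py
python3 -m crank '0 0 1 0 0 0 0;0 0 3 0 0 0 0;0 0 4 0 0 0 0;0 0 4 0 0 0 0'| sed -n 4p; python3 rd.py '[572.2,-243.7,45]'
```

```text
force: [0.0, -0.4, -1.0]
t 13.1 F [0.13 0.12 0.41] [0.23 0.28 0.43] tip [ 634.95 -223.12   23.14]
force: [-0.2, -0.4, 1.2]
t 13.7333 F [-0.39 -0.25  0.96] [0.27 0.71 0.57] tip [ 634.7  -223.08   18.32]
force: [-0.6, -0.1, 2.4]
t 14.3667 F [ 0.47 -0.28  1.98] [0.28 0.37 0.42] tip [ 634.81 -223.13   14.36]
tool shift [-65.6  -6.4 -11.6]
```

The right spring gave 2.0 N at about 6.4 mm, so it is the softest. Now over its tag.

```bash
python3 -m crank '0 0 -20 0 0 0 0;0 0 -40 0 0 0 0;-20 -2 -42 0 0 0 0;-45 -4 -38 0 0 0 0;-65 -5 -30 0 0 0 0;-65 -5 -30 0 0 0 0;-65 -5 -30 0 0 0 0;-65 -5 -30 0 0 0 0' | head -2
python3 rd.py '[572.2,-243.7,40]'
python3 - <<'E'
from h import *
c=eyes.capture("wrist")
cv2.imwrite("pics/w5.png",cv2.resize(c["color"][150:300,220:420,::-1],None,fx=3,fy=3))
E
```

```text
time: 15.03
position: [573.8, -244.5, 63.5]
t 15.3333 F [0.04 0.23 0.08] [0.61 0.29 0.46] tip [ 573.99 -244.24   44.43]
tool shift [-1.4 -1.2 23.4]
```

View pics/w5.png

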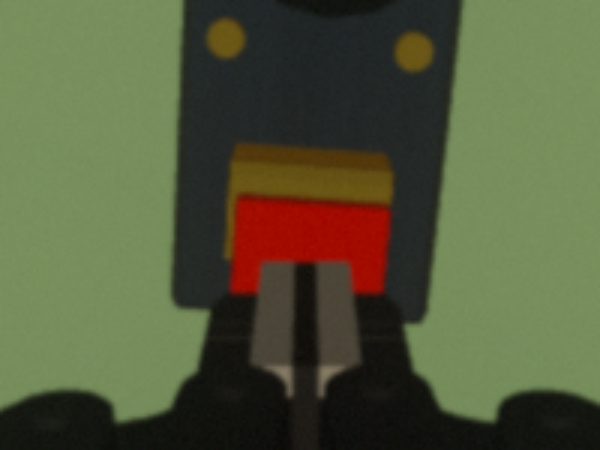

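The tag is at crop x 232–388, centred under the fingers. Pushing it down, watching the force.

```bash
python3 -m crank '0 -1 10 0 0 0 0;0 -1 18 0 0 0 0;0 -1 22 0 0 0 0;0 -1 25 0 0 0 0;0 -1 28 0 0 0 0;0 -1 31 0 0 0 0;0 -1 34 0 0 0 0;0 -1 34 0 0 0 0' | sed -n 4p; python3 rd.py
python3 -m crank '0 0 1 0 0 0 0;0 0 2 0 0 0 0;0 0 3 0 0 0 0;0 0 3 0 0 0 0' | sed -n '2p;4p'; python3 rd.py
```

```text
force: [-0.1, 0.2, -0.4]
t 16.35 F [ 0.14 -0.04 -0.01] [0.4  0.4  0.67] tip [ 572.97 -243.9    10.39]
position: [573.0, -243.9, 26.3]
force: [0.4, -1.5, 0.8]
t 16.9833 F [ 0.54 -0.26  0.9 ] [0.61 0.38 0.43] tip [ 572.83 -243.79    7.28]
```

```bash
python3 -m crank '0 0 1 0 0 0 0;0 0 1 0 0 0 0' | sed -n '2p;4p'; python3 rd.py; python3 -m crank '0 0 0.5 0 0 0 0;0 0 1 0 0 0 0;0 0 1 0 0 0 0' | sed -n '2p;4p'; python3 rd.py
python3 - <<'E'
from h import *
c=eyes.capture("wrist")
cv2.imwrite("pics/w6.png",cv2.resize(c["color"][150:300,220:420,::-1],None,fx=3,fy=3))
for q in [(245,230),(310,230),(375,230),(310,245)]: print(world(c,(q[0]+.5)/3-.5+220,(q[1]+.5)/3-.5+150).round(1))
E
```

```text
position: [572.8, -243.8, 26.0]
force: [-4.3, 1.1, 11.1]
t 17.45 F [-4.11  1.63 13.38] [0.7  0.29 0.57] tip [ 572.85 -243.81    7.03]
position: [572.9, -243.9, 25.9]
force: [-8.9, 3.0, 27.8]
t 18.0 F [-9.31  3.02 27.21] [0.28 0.58 0.7 ] tip [ 572.91 -243.86    6.86]
[ 578.5 -231.6   31.5]
[ 582.9 -241.6   31.5]
[ 587.2 -251.7   31.1]
[ 585.  -240.6   44.9]
```

View pics/w6.png

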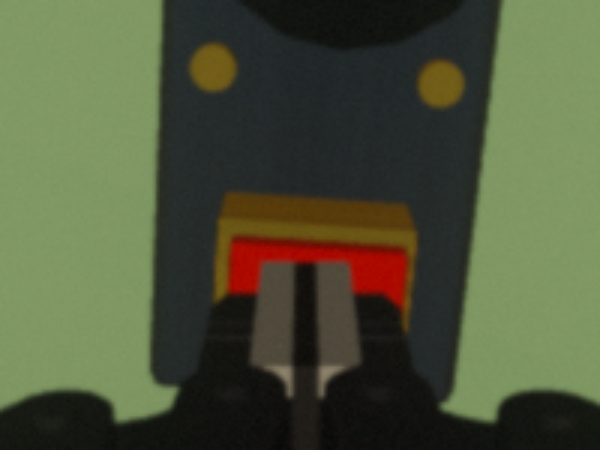

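The tag is home: it hit a hard stop and the cap now reads about 45–46 mm, down from 60. Retracting and checking.

```bash
python3 -m crank '0 0 -10 0 0 0 0;0 0 -30 0 0 0 0;0 0 -60 0 0 0 0;0 0 -90 0 0 0 0;0 0 -125 0 0 0 0;0 0 -150 0 0 0 0;0 0 -150 0 0 0 0;0 0 -150 0 0 0 0'
python3 - <<'E'
from h import *
c=eyes.capture("wrist")
cv2.imwrite("pics/w7.png",c["color"][:,:,::-1])
E
```

```text
time: 18.72
position: [573.5, -244.1, 175.9]
tcp_rot: [0.979, 0.206, 0.001, 0.001]
force: [-1.0, 0.1, -0.6]
width: 0.0
gripper_force: 0.0
```

View pics/w7.png

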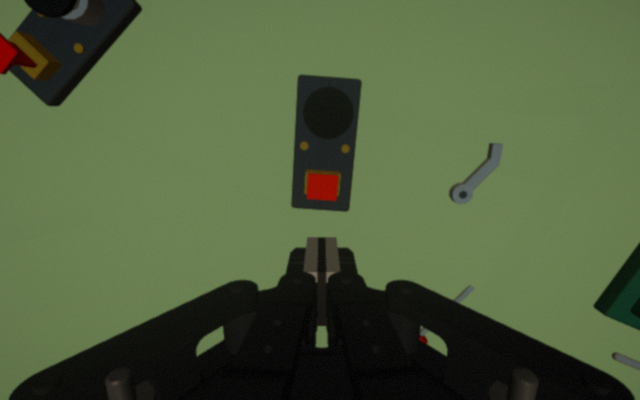

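The right mount's tag at (322,187) sits low in its guide and its pad at (329,112) is back up. The middle mount's tag, at (8,55), is still up and the hand is clear.

```bash
python3 -c "
from station import arm
print(arm.sign_off())"
```

```text
the job is handed in; nothing more can be done
None
```

I pressed the three pads in order from left to right and felt about 1.6, 0.8 and 0.35 N/mm, so the right mount is the softest; I pushed its tag fully down, left the other two tags untouched, raised the hand clear and handed the job in, with no result returned.

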